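# Load the sample vial into the imaging rig's ratchet clamp

## Task

Load the scissor clamp in front of the camera: press its red-post handle down so the ratchet lets go and bring the handle out until the clamp stands fully open, then stand the amber vial with the white cap upright on the white seat between the jaws and let go of it. Finally close the handles until the ratchet holds them on the first or second tooth with the vial gripped upright between the jaws, never going on to the third tooth, which would crack the glass. Do not knock the vial over, and leave the other things on the bench where they are.

Things in the scene. Friction and masses are not known exactly. Their poses are not given: they have to be found in the camera images.
- rig: Fixed rig: grey base plate 330 x 120 x 12 mm with a steel scissor clamp lying flat, jaws to the rig's +x, finger rings to -x, and a black camera (top 66 mm, lens front 108 mm from the pivot, +x). Origin on the bench under the pivot, z up. The half with the black post (handle at -y, V jaw at +y) is fixed; the half with the red post (handle at +y, jaw at -y) moves.
- pivot (a point): Vertical pivot axis of the clamp, 50 mm above the bench; its screw tops at 59 mm. Axes as the rig. Fixed handle and rack top out at 56 mm, the moving handle at 47 mm. The toothed rack runs from the fixed handle over the moving one, 82 to 92 mm from the pivot. Finger rings lie 112 to 144 mm from it. Jaw pads reach from 30 to 54 mm above the bench.
- fixed_post (a point): Centre of the top of the fixed handle's black upright post: 10 mm diameter, top 90 mm above the bench, 105 mm from the pivot. Seen from the pivot its bearing is 0.5328 rad counter-clockwise of the red post's with the clamp fully open (joint clamp 0). Axes as the rig.
- handle_post (a point): Centre of the top of the moving handle's red upright post: 10 mm diameter, top 90 mm above the bench when not pressed, free above 56 mm; 105 mm from the pivot, about which it swings. Outsides of the two posts: 65 mm apart fully open, 43 mm at the first tooth, 34 mm at the second. Its frame turns with the handle.
- clamp (a joint): Swing of the moving handle, rad: 0 = fully open, grows as it closes (counter-clockwise from above). A spring opens it (1 to 2 N at the post). The ratchet catches at 0.22 (first tooth), 0.305 (second), 0.39 (third): push the post inward to close (about 4 N); it opens only when pressed down. Jaws meet the vial at 0.19, then the moving jaw yields. Starts empty on the second tooth.
- handle (a joint): How far the moving handle is pressed down (sideways to the clamp's plane), rad: 0 = at rest, 0.027 (3 mm at the post, about 4 N) frees the ratchet, stop at 0.08 (8 mm, about 8 N); it springs back. Hold it down and move it outward to open; it springs fully open once nothing holds the post. In closing it stays up: a small sprung pawl on it rides over the teeth.
- moving_jaw: Moving jaw of the clamp: a flat blue rubber pad 18 mm long, 24 mm high, 52 mm from the pivot, on a steel shank. Origin at the pivot. Opposite it the fixed jaw is a blue rubber V. Pressed by the clamp it grips the vial with about 2 N at the first tooth, 4 N at the second.
- seat (a point): Where the middle of the vial's foot should stand before closing: on top of the white seat disc (38 mm diameter, top 22 mm above the bench), midway between the open jaws, with about 4 mm free on each side towards the jaws. Closing the clamp pushes the vial some 4.5 mm into the V (to the rig's +y). Axes as the rig.
- vial: The sample: upright amber glass vial with a white cap. Body 24 mm diameter, 56 mm high; neck; cap 23 mm diameter from 60 to 76 mm, total height 76 mm, 45 g. Origin at the centre of its underside, z up. On the seat its top is 98 mm above the bench.
- green_vial: Bystander: green glass vial with a black cap, same size as the sample. Origin under its centre.
- white_jar: Bystander: white jar with a blue lid, 48 mm diameter, 58 mm high. Origin under its centre.
- flask: Bystander: clear bottle with a yellow cap and plain paper label, 42 mm diameter, 85 mm high. Origin under its centre.
- screwdriver: Bystander: orange screwdriver, 150 mm, lying on the bench left of the rig.
- dish: Bystander: clear closed dish, 90 mm diameter, 12 mm high, right of the rig. Origin under its centre.
Not all that is in view belongs to the job. Leave any purple look-alike of the vial alone.

How it is judged:
On the way, in this order (a step that is already met when the one before it is completed fails the run):
1. the ratchet is released and the clamp stands fully open (value of joint clamp below 0.05 rad), for 0.2 s.
2. the amber vial stands upright on the seat between the open jaws, let go (distance between vial and seat below 0.009 m and angle between vial's own z axis and vertical below 0.1 rad and contact force between the fingers and vial below 0.1 N and linear speed of vial below 0.02 m/s and value of joint clamp below 0.1 rad), for 0.2 s.
At the end, for the whole second after the job is handed in: The ratchet holds the clamp on its first or second tooth (joint 0.19 to 0.35), handle up (below 0.03), both jaws pressing on the amber vial, which is at rest, upright within 0.12 rad, its foot on the seat (rig x within 8 mm of the seat point, y -6 to +12 mm, z -4 to +6 mm) (value of joint clamp between 0.19 and 0.35 rad and value of joint handle below 0.03 rad and contact force between each of moving_jaw, rig and vial above 0.7 N and x of vial in the frame of seat between -0.008 and 0.008 m and y of vial in the frame of seat between -0.006 and 0.012 m and z of vial in the frame of seat between -0.004 and 0.006 m and angle between vial's own z axis and vertical below 0.12 rad and linear speed of vial below 0.02 m/s); the robot touches nothing.
It fails at once if the clamp is closed on to the third tooth (value of joint clamp above 0.378 rad).
It fails at once if the amber vial is knocked over (angle between vial's own z axis and vertical above 0.7 rad).
It fails at once if another thing on the bench is moved more than 30 mm (distance of any of green_vial, white_jar, flask, screwdriver, dish from where it was at the start of the episode above 0.03 m).
It also fails if it takes over 64 s, if anything falls off the work surface, if the arm or the gripper's body presses on something with over 40 N, if the wrist force passes 120 N, or if a joint passes its speed limit or range.

## Robot

A 6-joint arm with a two-finger parallel gripper is mounted at the origin on the work surface. World frame = base frame: x ahead of the robot, y to its left, z up, the work surface at z = 0. Lengths are in m, angles in rad, forces in N, time in s.
With the tool pointing down it reaches from about 0.35 to 0.95 m from the base axis. Payload 17.4 kg.
Tool frame: the origin (TCP) lies midway between the tips of the shut fingers; the grasp point (between the pads) lies 19 mm behind it; x points along the fingers, y is the direction in which the jaws open and shut, and the axes are right-handed (so a half turn about x gives the same grasp; the last joint's range is limited). The gripper opens to 93 mm and grips with 3 to 60 N. Pads are 15 mm wide; open, the fingers measure 128 mm over their backs; the gripper's body (75 mm by 188 mm) begins 65 mm behind the grasp point.
Start: joints at [-1.316, 0.116, 1.442, -0, 1.584, -0.038], TCP at [0.195, -0.646, 0.219] pointing down, gripper open.
Joint ranges: [-2.83, 2.83], [-0.83, 2.19], [0.07, 2.5], [-1.14, 4.28], [0.01, 3], [-2.97, 2.97]. Speed limits (rad/s): [1.89, 1.89, 2.22, 3.14, 3.14, 3.14].

## Interface

Orientations are given as a unit quaternion [x, y, z, w].
In Python, from station import telemetry, capture, order gives the robot as it stands. The module is installed in compiled form; this text tells all that it offers.
- The arm moves only by the shell command python3 -m crank 'ROWS' [FORCE]. ROWS is JSON, a list of rows, each an object with "xyz": the shift along the tool's x, y, z scaled (see below), a list of three; "rotation": the turn, a rotation vector about the tool's x, y, z scaled (see below), a list of three; "fingers": the gripper's target within -1 to 1 (shut at 1, half-way at 0, fully open at -1). In form: [{"xyz": [x, y, z], "rotation": [wx, wy, wz], "fingers": fingers}, ...]. A call has 1 to 20 rows; each row shifts and turns the commanded pose from where the row before left it, along the tool's axes as they then stand; what a row does not reach is not made up. The controller multiplies each number of a shift by 0.2 m and each number of a turn by pi rad. A row lasts 1/10 s, in which the tool goes at most 50 mm and 8.59 degrees, less where a joint would pass 70% of its speed; a pose out of reach is approached as far as the arm can. A call with a number of a shift or a turn outside -1 to 1 is refused whole. A call with a gripper value outside its range is refused whole. The fingers move at their own pace and stop on an object; FORCE is the grip in N (left out, the last holds). Time passes only in rows, so rows that do not move let the fingers close. It gives the time, the measured TCP pose, the force and the opening at its end, in the units of the state.
- telemetry.get_state(): the state, without advancing time (a new reading comes with each control period).
- capture(name): name is "scene" or "top" or "wrist"; returns a dict with "frame" (400x640x3 uint8, blue, green, red), "fx", "fy", "cx", "cy" (pixels), "xyz" and "rotation" of the camera in the world; the wrist camera has in their place "mount" (4x4, takes a point from camera to tool coordinates, whose origin is the TCP and whose axes are the tool frame's). Camera axes: x right, y down, z forward; pixel columns grow to the right and rows downward; lengths in m; the calibration is good to about 2 mm. A picture is of the moment at which its call begins: read the wrist's pose just before it. There is no depth.
- order.close_job(): hands the job in, once; it reports no verdict.
The state is a dict: "t": time; "joint_pos": joint angles; "joint_velocities": joint speeds; "tau": joint torques, N m; "tcp_pos": TCP position; "tool_rot": TCP orientation; "ft_force": force on the tool from outside, world axes, zero at the start; "wrist_torque": the same for the moment, N m; "gripper_width": finger opening in m.
Only numpy, scipy, OpenCV 4.12 (cv2) and the standard library are available. Lean on these libraries where they do the work, as an engineer would, in place of code of your own. Each camera call takes 0.05 s, during which the arm holds its last target.

## Working session

There is one attempt and no reset: what is moved stays moved. The work goes in short steps, Python scripts to look and compute and a shell command to move; the robot and the scene stay as the last step left them, time stands still between calls to the robot, and variables do not carry over. Pictures are saved under pics/ and viewed, and the job is handed in when it is done.

```bash
mkdir -p pics; ls; cat > h.py <<'E'
import numpy as np, cv2
from station import telemetry, capture, order
from scipy.spatial.transform import Rotation as R
def cam(name):
    s=telemetry.get_state(); c=capture(name)
    if 'mount' in c:
        T=np.eye(4); T[:3,:3]=R.from_quat(s['tool_rot']).as_matrix(); T[:3,3]=s['tcp_pos']
        M=T@np.array(c['mount']); c['R']=M[:3,:3]; c['p']=M[:3,3]
    else:
        r=np.array(c['rotation']); c['p']=np.array(c['xyz'])
        c['R']=r if r.shape==(3,3) else R.from_quat(r).as_matrix()
    return c
def px2w(c,u,v,z):
    d=c['R']@np.array([(u-c['cx'])/c['fx'],(v-c['cy'])/c['fy'],1.])
    return c['p']+d*(z-c['p'][2])/d[2]
def w2px(c,P):
    q=c['R'].T@(np.array(P)-c['p']); return np.array([c['fx']*q[0]/q[2]+c['cx'],c['fy']*q[1]/q[2]+c['cy']])
E
python3 - <<'E'
from h import *
import pickle
s=telemetry.get_state(); print(s)
for n in ['scene','top','wrist']:
    c=cam(n); cv2.imwrite(f'pics/{n}0.png',c['frame']); pickle.dump(c,open(n+'0.pkl','wb'))
    print(n,c['fx'],c['fy'],c['cx'],c['cy'],c['p'],c['R'].round(3).tolist())
E
```

```text
pics
{'t': 0.0, 'joint_pos': array([-1.31579407e+00,  1.16456422e-01,  1.44226530e+00,  6.44875046e-06,
        1.58395954e+00, -3.78150667e-02]), 'joint_velocities': array([-0.00048687, -0.00035022, -0.00044286, -0.0008034 ,  0.00082327,
        0.00064305]), 'tau': array([ 3.26400968e-04, -7.21270466e+01, -6.22604227e+01,  7.79241091e-02,
        2.38881883e-02, -9.04414446e-05]), 'tcp_pos': array([ 0.19477353, -0.64608401,  0.21792508]), 'tool_rot': array([-0.69950216, -0.10353997,  0.69958106, -0.10277425]), 'ft_force': array([-0.03291395, -0.43942059, -0.42070748]), 'wrist_torque': array([0.04390716, 0.02179281, 0.01849821]), 'gripper_width': 0.09307082665434968}
scene 416.6883208819873 416.6883208819873 321.9728234258634 194.40187951383376 [1.20114699 0.39535237 0.84811985] [[-0.545, 0.604, -0.582], [0.839, 0.389, -0.381], [-0.003, -0.696, -0.718]]
top 469.92858886666136 469.92858886666136 322.6925916407252 200.47018111105368 [0.31948453 0.00371491 1.41631796] [[-0.01, -0.986, 0.169], [-1.0, 0.01, -0.002], [0.0, -0.169, -0.986]]
wrist 328.63517201104577 328.63517201104577 323.0244989073348 199.67677091532357 [ 0.25897301 -0.62708809  0.38366125] [[0.289, -0.929, -0.233], [-0.957, -0.28, -0.069], [-0.001, 0.243, -0.97]]
```

View pics/scene0.png

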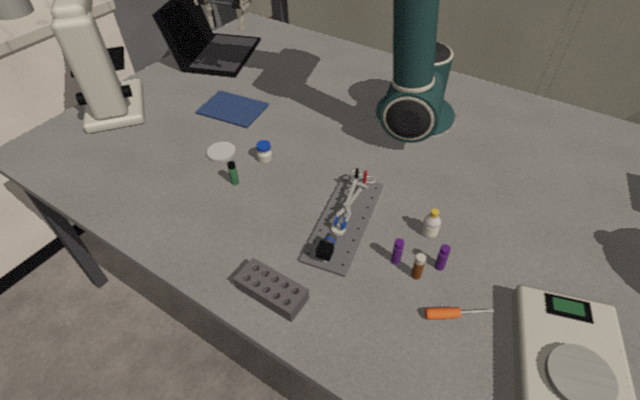

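View pics/top0.png

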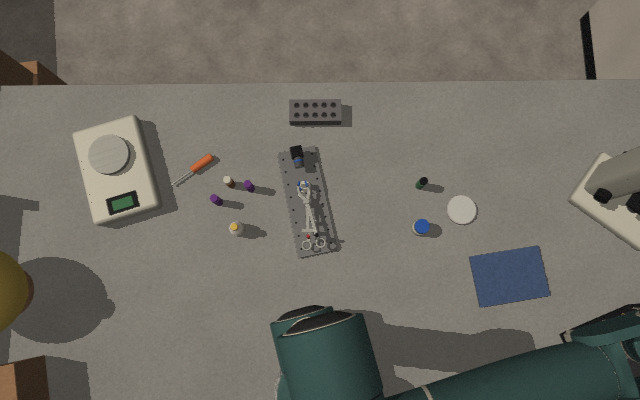

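View pics/wrist0.png

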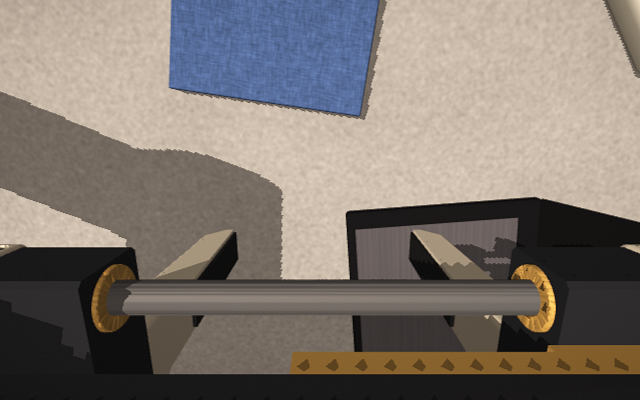

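The scene picture shows the rig around (345,225) and a white-capped vial at (418,266). Purple look-alikes stand at (398,251) and (443,257), and the green vial is at (233,173). In the top view the same things are at (229,181), (249,186), (216,200) and (422,183). Only the white-capped one fits "amber, white cap", so I'll enlarge it to confirm.

```bash
python3 - <<'E'
import cv2, numpy as np
t=cv2.imread('pics/top0.png'); s=cv2.imread('pics/scene0.png')
a=cv2.resize(t[140:265,200:350],None,fx=4.8,fy=4.8,interpolation=cv2.INTER_CUBIC); cv2.imwrite('pics/topz.png',a)
b=cv2.resize(s[160:290,290:460],None,fx=4.6,fy=4.6,interpolation=cv2.INTER_CUBIC); cv2.imwrite('pics/scz.png',b)
E
```

```text
(no output)
```

View pics/topz.png

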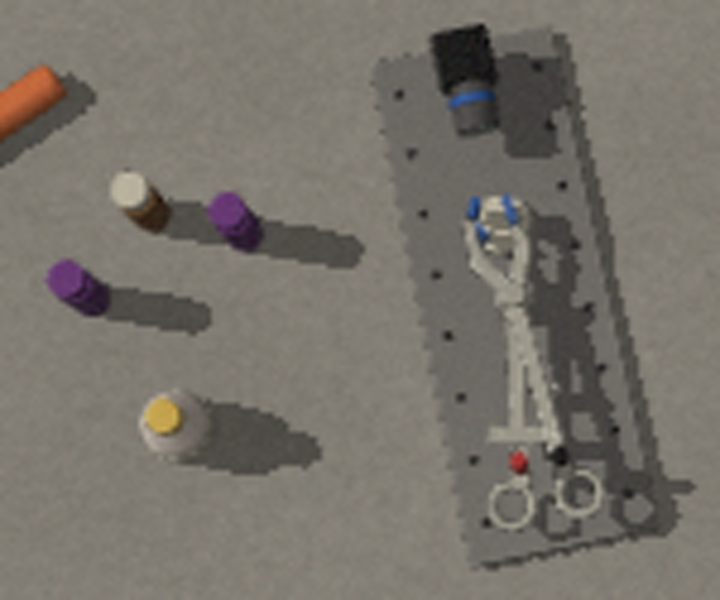

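View pics/scz.png

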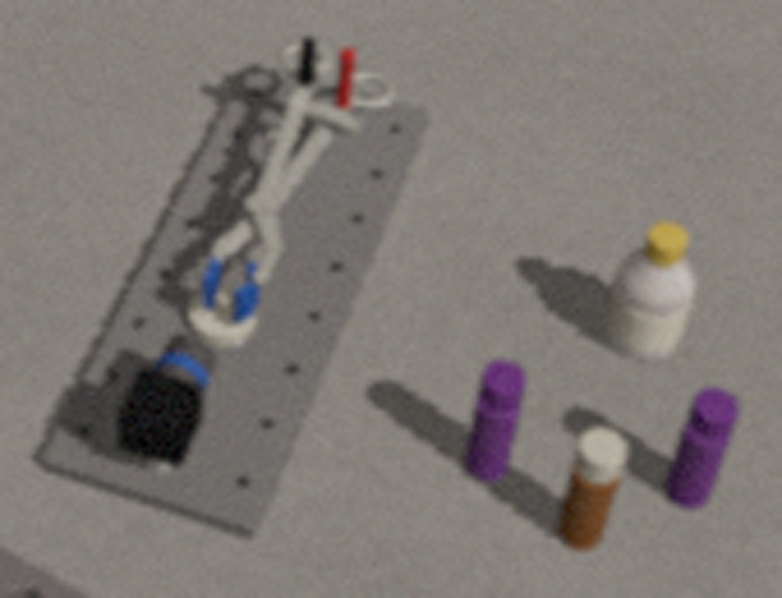

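Confirmed: the amber body with the white cap is at top px ≈(227,179), scene px ≈(420,258). Both neighbours are purple. Next I'll work out positions.

```bash
python3 - <<'E'
from h import *
import pickle
t=pickle.load(open('top0.pkl','rb')); s=pickle.load(open('scene0.pkl','rb'))
T=lambda x,y:(x/4.8+200-.4,y/4.8+140-.4)
S=lambda x,y:(x/4.6+290-.4,y/4.6+160-.4)
P=lambda n,z,tp=None,sp=None: print(n, *( [px2w(t,*T(*tp),z)[:2].round(4)] if tp else []), *([px2w(s,*S(*sp),z)[:2].round(4)] if sp else []))
P('vial cap',.076,(129,188),(603,446))
P('red',.09,(518,461),(349,52))
P('black',.09,(557,455),(309,42))
P('purpleA',.076,(228,207),(504,372))
P('purpleB',.076,(71,277),(716,402))
P('flask',.085,(163,414),(668,236))
P('cornerTL',.012,(376,62),(253,537))
P('cornerTR',.012,(568,32),(38,462))
P('cornerBL',.012,(478,568),(428,108))
P('cornerBR',.012,(665,535))
P('seat',.022,(497,222),(222,320))
P('pivot',.059,(515,292),(262,208))
P('camtop',.066,(462,60),(162,405))
# colour centroids red/black in scene
for c,nm in((t,'top'),(s,'scene')):
    f=c['frame'].astype(int); m=((f[...,2]>120)&(f[...,1]<60)&(f[...,0]<60)).astype(np.uint8)
    n,l,st,ce=cv2.connectedComponentsWithStats(m)
    print(nm,[(st[i].tolist(),ce[i].round(1).tolist()) for i in range(1,n)])
E
```

```text
vial cap [0.6168 0.2811] [0.6181 0.2786]
red [0.4468 0.0451] [0.4498 0.0432]
black [0.4501 0.0221] [0.455  0.0194]
purpleA [0.6043 0.2207] [0.603 0.218]
purpleB [0.5622 0.3147] [0.5627 0.3151]
flask [0.4774 0.2557] [0.4797 0.2537]
cornerTL [0.7122 0.1375] [0.719  0.1421]
cornerTR [0.7309 0.0139] [0.7408 0.0232]
cornerBL [0.3882 0.0726] [0.391  0.0732]
cornerBR [ 0.4073 -0.0434]
seat [0.6044 0.0597] [0.613  0.0584]
pivot [0.5531 0.0474] [0.5584 0.0501]
camtop [0.6978 0.0792] [0.708  0.0798]
top [([307, 235, 2, 3, 5], [307.4, 235.8])]
scene [([364, 171, 3, 12, 15], [364.8, 176.3])]
```

```bash
cat >> h.py <<'E'
def jaw_yaw(s):
    y=R.from_quat(s['tool_rot']).as_matrix()[:,1]; return np.arctan2(y[1],y[0])
def plan(target,yaw=None):
    s=telemetry.get_state(); M=R.from_quat(s['tool_rot']).as_matrix()
    d=M.T@(np.array(target)-s['tcp_pos']); y0=jaw_yaw(s)
    print('tcp',s['tcp_pos'].round(4),'jaw yaw',y0.round(4),'w',round(s['gripper_width'],4),'t',round(s['t'],2),'F',s['ft_force'].round(1))
    print('shift tool (units, total)',(d/0.2).round(4),'dist',np.linalg.norm(d).round(4))
    if yaw is not None:
        a=(yaw-y0+np.pi/2)%np.pi-np.pi/2
        print('yaw change',a.round(4),'-> rot x units',(-a/np.pi).round(4))
    # level error
    print('tool x axis',M[:,0].round(4))
def state():
    s=telemetry.get_state(); print('tcp',s['tcp_pos'].round(4),'yaw',jaw_yaw(s).round(4),'w',round(s['gripper_width'],4),'t',round(s['t'],2),'F',s['ft_force'].round(1),'q',s['joint_pos'].round(2))
E
python3 - <<'E'
from h import *
import pickle
print(R.from_quat(telemetry.get_state()['tool_rot']).as_matrix().round(3))
w=capture('wrist'); print(np.array(w['mount']).round(3))
plan([0.47,-0.06,0.27])
plan([0.5,-0.3,0.27])
E
```

```text
[[-0.     0.289 -0.957]
 [ 0.001 -0.957 -0.289]
 [-1.    -0.001 -0.   ]]
[[ 0.    -0.243  0.97  -0.166]
 [ 1.     0.    -0.     0.   ]
 [-0.     0.97   0.243 -0.067]
 [ 0.     0.     0.     1.   ]]
tcp [ 0.1948 -0.6461  0.2182] jaw yaw -1.278 w 0.0928 t 0.2 F [ 0.4 -0.2 -0.1]
shift tool (units, total) [-0.2572 -2.409  -2.1634] dist 0.6496
tool x axis [-2.e-04  7.e-04 -1.e+00]
tcp [ 0.1948 -0.6461  0.2182] jaw yaw -1.278 w 0.0928 t 0.2 F [ 0.4 -0.2 -0.1]
shift tool (units, total) [-0.2581 -1.2168 -1.9606] dist 0.4644
tool x axis [-2.e-04  7.e-04 -1.e+00]
```

```bash
python3 -m crank '[{"xyz":[-0.026,-0.122,-0.196],"rotation":[0,0,0],"fingers":-1},{"xyz":[-0.026,-0.122,-0.196],"rotation":[0,0,0],"fingers":-1},{"xyz":[-0.026,-0.122,-0.196],"rotation":[0,0,0],"fingers":-1},{"xyz":[-0.026,-0.122,-0.196],"rotation":[0,0,0],"fingers":-1},{"xyz":[-0.026,-0.122,-0.196],"rotation":[0,0,0],"fingers":-1},{"xyz":[-0.026,-0.122,-0.196],"rotation":[0,0,0],"fingers":-1},{"xyz":[-0.026,-0.122,-0.196],"rotation":[0,0,0],"fingers":-1},{"xyz":[-0.026,-0.122,-0.196],"rotation":[0,0,0],"fingers":-1},{"xyz":[-0.026,-0.122,-0.196],"rotation":[0,0,0],"fingers":-1},{"xyz":[-0.026,-0.122,-0.196],"rotation":[0,0,0],"fingers":-1}]'
python3 -c "
from h import *
plan([0.5,0.05,0.27]);state()"
```

```text
t: 1.2
tcp_pos: [0.5006, -0.2978, 0.2709]
tool_rot: [0.7, 0.103, -0.699, 0.103]
ft_force: [0.2, -0.5, -0.2]
gripper_width: 0.0931
tcp [ 0.5006 -0.2978  0.2709] jaw yaw -1.278 w 0.0931 t 1.2 F [ 0.2 -0.5 -0.2]
shift tool (units, total) [ 0.0045 -1.6659 -0.499 ] dist 0.3478
tool x axis [ 2.e-04 -1.e-04 -1.e+00]
tcp [ 0.5006 -0.2978  0.2709] yaw -1.278 w 0.0931 t 1.2 F [ 0.2 -0.5 -0.2] q [-0.58 -0.09  1.57 -0.    1.67  0.7 ]
```

```bash
python3 -m crank '[{"xyz":[0,-0.208,-0.0624],"rotation":[0,0,0],"fingers":-0.2},{"xyz":[0,-0.208,-0.0624],"rotation":[0,0,0],"fingers":-0.2},{"xyz":[0,-0.208,-0.0624],"rotation":[0,0,0],"fingers":-0.2},{"xyz":[0,-0.208,-0.0624],"rotation":[0,0,0],"fingers":-0.2},{"xyz":[0,-0.208,-0.0624],"rotation":[0,0,0],"fingers":-0.2},{"xyz":[0,-0.208,-0.0624],"rotation":[0,0,0],"fingers":-0.2},{"xyz":[0,-0.208,-0.0624],"rotation":[0,0,0],"fingers":-0.2},{"xyz":[0,-0.208,-0.0624],"rotation":[0,0,0],"fingers":-0.2},{"xyz":[0,0,0],"rotation":[0,0,0],"fingers":-0.2},{"xyz":[0,0,0],"rotation":[0,0,0],"fingers":-0.2}]'
python3 -c "
from h import *
import pickle
c=cam('wrist');cv2.imwrite('pics/w1.png',c['frame']);pickle.dump(c,open('w1.pkl','wb'));state()"
```

```text
t: 2.2
tcp_pos: [0.4991, 0.0486, 0.2706]
tool_rot: [-0.699, -0.104, 0.699, -0.104]
ft_force: [0.3, 0.9, 0.2]
gripper_width: 0.0557
tcp [0.4992 0.0478 0.2706] yaw -1.2774 w 0.0556 t 2.25 F [0.4 0.1 0.3] q [ 0.04 -0.27  1.73 -0.    1.69  1.32]
```

View pics/w1.png

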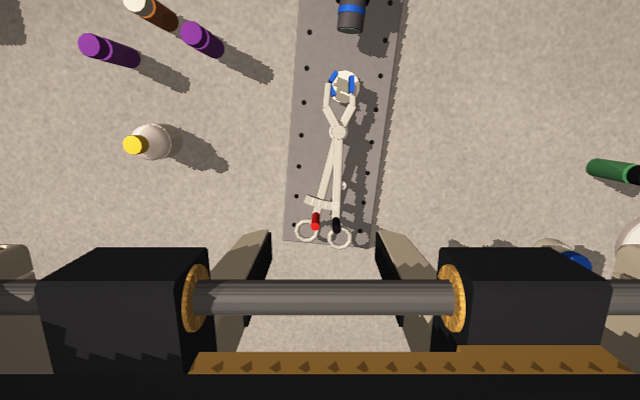

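The wrist view shows the clamp closed: posts at (316,218) red and (337,222) black, pivot at (338,132), seat at (344,87), amber vial cap at (137,4). I'll zoom in for accurate pixels.

```bash
python3 - <<'E'
import cv2
w=cv2.imread('pics/w1.png')
cv2.imwrite('pics/w1a.png',cv2.resize(w[55:155,280:400],None,fx=6,fy=6,interpolation=cv2.INTER_CUBIC))
cv2.imwrite('pics/w1b.png',cv2.resize(w[180:255,285:385],None,fx=8,fy=8,interpolation=cv2.INTER_CUBIC))
cv2.imwrite('pics/w1c.png',cv2.resize(w[0:80,70:230],None,fx=5,fy=5,interpolation=cv2.INTER_CUBIC))
E
```

```text
(no output)
```

View pics/w1a.png

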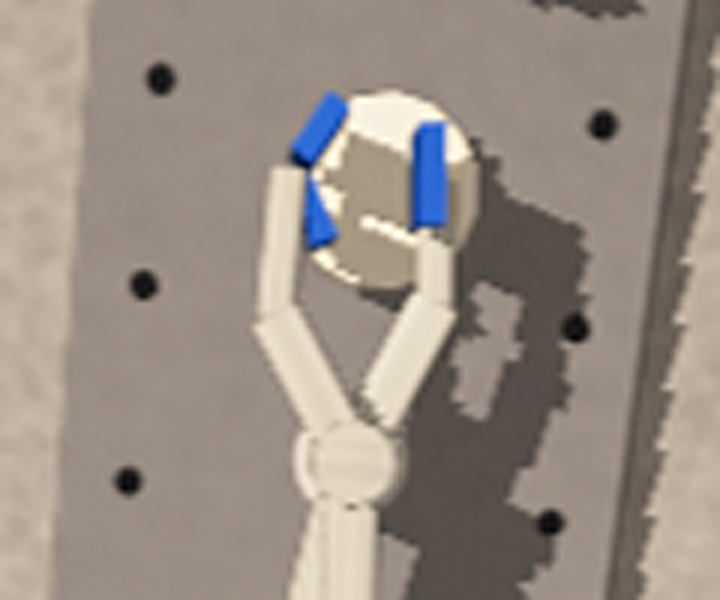

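View pics/w1b.png

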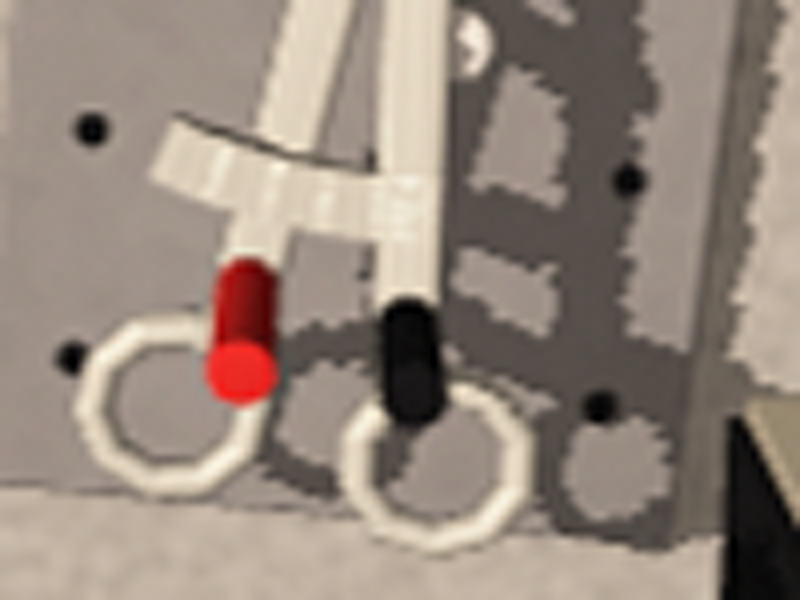

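View pics/w1c.png

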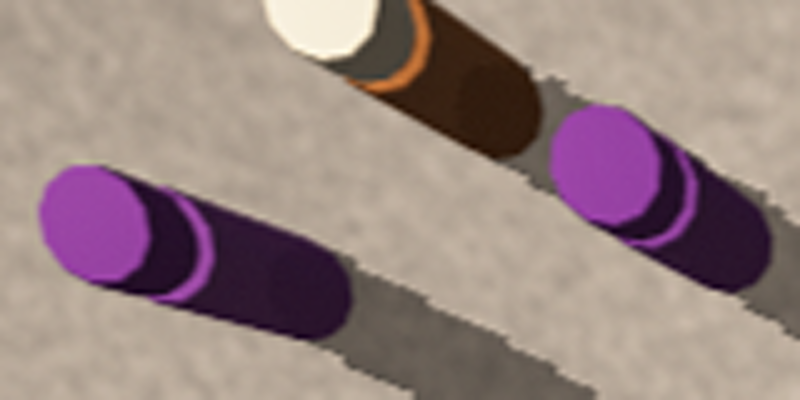

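```bash
python3 - <<'E'
from h import *
import pickle
w=pickle.load(open('w1.pkl','rb'))
A=lambda x,y:((x+.5)/6+280-.5,(y+.5)/6+55-.5)
B=lambda x,y:((x+.5)/8+285-.5,(y+.5)/8+180-.5)
C=lambda x,y:((x+.5)/5+70-.5,(y+.5)/5-.5)
def P(n,uv,z):
    p=px2w(w,*uv,z); print(n,p[:2].round(4)); return p[:2]
piv=P('pivot',A(355,461),.059)
red=P('red',B(242,371),.09); blk=P('blk',B(414,396),.09)
seat=P('seat',A(388,190),.022)
h1=P('holeL1',A(161,78),.012);h2=P('holeL3',A(128,481),.012)
h3=P('holeR1',A(602,125),.012);h4=P('holeR3',A(550,522),.012)
P('vialcap',C(324,5),.076); P('vial base far',C(525,130),0.0)
P('pA',C(605,163),.076);P('pB',C(95,222),.076)
yaw=lambda d:np.arctan2(d[1],d[0])
print('yaw holes',yaw(h1-h2),yaw(h3-h4),'hole mid',(h1+h2+h3+h4)/4)
print('red',np.linalg.norm(red-piv),yaw(piv-red),'blk',np.linalg.norm(blk-piv),yaw(piv-blk))
print('seat',np.linalg.norm(seat-piv),yaw(seat-piv))
E
```

```text
pivot [0.5536 0.0465]
red [0.4488 0.0427]
blk [0.4522 0.0188]
seat [0.605  0.0541]
holeL1 [0.6131 0.1041]
holeL3 [0.5345 0.0885]
holeR1 [0.6305 0.0161]
holeR3 [5.523e-01 4.000e-04]
vialcap [0.6156 0.2772]
vial base far [0.6138 0.2707]
pA [0.6037 0.2189]
pB [0.5631 0.3153]
yaw holes 0.19551960460725287 0.19827165500655206 hole mid [0.58259457 0.0522429 ]
red 0.10488433532837647 0.036574925290345825 blk 0.10509868670798286 0.26707658885926155
seat 0.05198929080660224 0.1462692384440917
```

```bash
python3 -m crank '[{"xyz":[0,0,0],"rotation":[-0.0452,0,0],"fingers":0.2},{"xyz":[0,0,0],"rotation":[-0.0452,0,0],"fingers":0.2},{"xyz":[0,0,0],"rotation":[-0.0452,0,0],"fingers":0.2},{"xyz":[0,0,0],"rotation":[-0.0452,0,0],"fingers":0.2},{"xyz":[0,0,0],"rotation":[-0.0452,0,0],"fingers":0.2},{"xyz":[0,0,0],"rotation":[-0.0452,0,0],"fingers":0.2},{"xyz":[0,0,0],"rotation":[-0.0452,0,0],"fingers":0.2},{"xyz":[0,0,0],"rotation":[-0.0452,0,0],"fingers":0.2},{"xyz":[0,0,0],"rotation":[-0.0452,0,0],"fingers":0.2}]'
python3 -c "
from h import *
plan([0.4488,0.0427,0.12],0)"
```

```text
t: 3.15
tcp_pos: [0.4993, 0.0464, 0.2706]
tool_rot: [0.499, 0.501, -0.499, 0.501]
ft_force: [1.1, -0.5, 1.2]
gripper_width: 0.0374
tcp [0.4993 0.0464 0.2706] jaw yaw 0.0037 w 0.0374 t 3.15 F [ 1.1 -0.5  1.2]
shift tool (units, total) [ 0.7529 -0.2526  0.0177] dist 0.1589
yaw change -0.0037 -> rot x units 0.0012
tool x axis [-2.e-04 -2.e-04 -1.e+00]
```

```bash
python3 -m crank '[{"xyz":[0.19,-0.063,0.0045],"rotation":[0,0,0],"fingers":0.2},{"xyz":[0.19,-0.063,0.0045],"rotation":[0,0,0],"fingers":0.2},{"xyz":[0.19,-0.063,0.0045],"rotation":[0,0,0],"fingers":0.2},{"xyz":[0.183,-0.063,0.004],"rotation":[0,0,0],"fingers":0.2},{"xyz":[0,0,0],"rotation":[0,0,0],"fingers":0.2},{"xyz":[0,0,0],"rotation":[0,0,0],"fingers":0.2}]'
python3 -c "
from h import *
import pickle
plan([0.4488,0.0427,0.067],0)
c=cam('wrist');cv2.imwrite('pics/w2.png',c['frame']);pickle.dump(c,open('w2.pkl','wb'))
print(w2px(c,[.4488,.0427,.09]),w2px(c,[.4522,.0188,.09]))"
```

```text
t: 3.75
tcp_pos: [0.4494, 0.0436, 0.1213]
tool_rot: [0.5, 0.499, -0.5, 0.5]
ft_force: [-0.4, -0.8, 1.1]
gripper_width: 0.037
tcp [0.4494 0.0436 0.1213] jaw yaw -0.0014 w 0.037 t 3.75 F [-0.4 -0.8  1.1]
shift tool (units, total) [ 0.2713 -0.003   0.0046] dist 0.0543
yaw change 0.0014 -> rot x units -0.0005
tool x axis [ 5.e-04 -0.e+00 -1.e+00]
[322.16679128 227.98002927] [327.47809305 262.89862204]
```

View pics/w2.png

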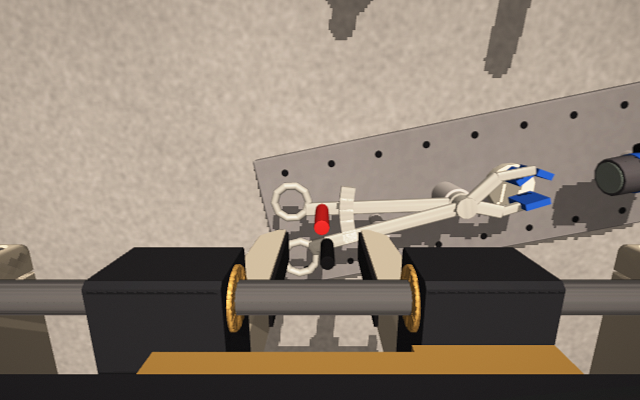

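The red post top is at (321,228), where it was predicted (322,228), and midway between the fingers. Going down to grip.

```bash
python3 -m crank '[{"xyz":[0.09,-0.001,0.0015],"rotation":[0,0,0],"fingers":0.2},{"xyz":[0.09,-0.001,0.0015],"rotation":[0,0,0],"fingers":0.2},{"xyz":[0.09,-0.001,0.0015],"rotation":[0,0,0],"fingers":0.2},{"xyz":[0,0,0],"rotation":[0,0,0],"fingers":0.2},{"xyz":[0,0,0],"rotation":[0,0,0],"fingers":1},{"xyz":[0,0,0],"rotation":[0,0,0],"fingers":1},{"xyz":[0,0,0],"rotation":[0,0,0],"fingers":1},{"xyz":[0,0,0],"rotation":[0,0,0],"fingers":1},{"xyz":[0,0,0],"rotation":[0,0,0],"fingers":1}]' 25
python3 -c "
from h import *
import pickle
state()
c=cam('wrist');cv2.imwrite('pics/w3.png',c['frame'])"
```

```text
t: 4.7
tcp_pos: [0.448, 0.0435, 0.0665]
tool_rot: [0.5, 0.5, -0.5, 0.5]
ft_force: [-5.1, 0.3, 4.0]
gripper_width: 0.0097
tcp [0.448  0.0435 0.0665] yaw -0.0 w 0.0097 t 4.7 F [-5.1  0.3  4. ] q [ 0.04 -0.31  2.09  0.    1.37  0.04]
```

View pics/w3.png

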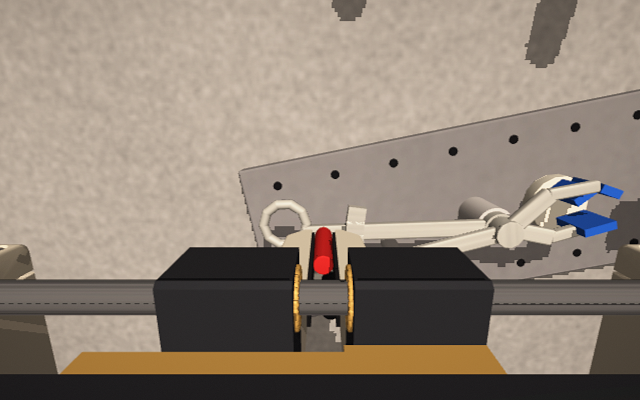

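Gripped (opening 9.7 mm on a 10 mm post). Pressing down 5.5 mm.

```bash
python3 -m crank '[{"xyz":[0.014,0,0],"rotation":[0,0,0],"fingers":1},{"xyz":[0.014,0,0],"rotation":[0,0,0],"fingers":1},{"xyz":[0,0,0],"rotation":[0,0,0],"fingers":1},{"xyz":[0,0,0],"rotation":[0,0,0],"fingers":1}]'
```

```text
t: 5.15
tcp_pos: [0.447, 0.0437, 0.0607]
tool_rot: [0.499, 0.501, -0.501, 0.499]
ft_force: [-19.5, 0.6, 12.1]
gripper_width: 0.0096
```

```bash
python3 -m crank '[{"xyz":[0,-0.0075,-0.02],"rotation":[0,0,0],"fingers":1},{"xyz":[0,0,-0.02],"rotation":[0,0,0],"fingers":1},{"xyz":[0,0.0015,-0.02],"rotation":[0,0,0],"fingers":1},{"xyz":[0,0.0015,-0.02],"rotation":[0,0,0],"fingers":1},{"xyz":[0,0,0],"rotation":[0,0,0],"fingers":1}]'
```

```text
t: 5.65
tcp_pos: [0.4475, 0.06, 0.0614]
tool_rot: [0.5, 0.5, -0.5, 0.5]
ft_force: [-6.6, 1.8, 9.4]
gripper_width: 0.0095
```

```bash
python3 -m crank '[{"xyz":[0,0.003,-0.02],"rotation":[0,0,0],"fingers":1},{"xyz":[0,0.003,-0.02],"rotation":[0,0,0],"fingers":1},{"xyz":[0,0.004,-0.02],"rotation":[0,0,0],"fingers":1},{"xyz":[0,0.004,-0.01],"rotation":[0,0,0],"fingers":1},{"xyz":[0,0,0],"rotation":[0,0,0],"fingers":1}]'
```

```text
t: 6.15
tcp_pos: [0.4499, 0.0741, 0.0612]
tool_rot: [0.5, 0.5, -0.5, 0.5]
ft_force: [-9.7, 1.6, 10.0]
gripper_width: 0.0095
```

The handle is at the open end (y 0.074). I'll let the press off, release and lift.

```bash
python3 -m crank '[{"xyz":[-0.014,0.004,0],"rotation":[0,0,0],"fingers":1},{"xyz":[-0.014,0.004,0],"rotation":[0,0,0],"fingers":1},{"xyz":[0,0,0],"rotation":[0,0,0],"fingers":1},{"xyz":[0,0,0],"rotation":[0,0,0],"fingers":0.4},{"xyz":[0,0,0],"rotation":[0,0,0],"fingers":0.4},{"xyz":[0,0,0],"rotation":[0,0,0],"fingers":0.4},{"xyz":[-0.15,0,0],"rotation":[0,0,0],"fingers":0.4},{"xyz":[-0.15,0,0],"rotation":[0,0,0],"fingers":0.4},{"xyz":[-0.15,0,0],"rotation":[0,0,0],"fingers":0.4},{"xyz":[-0.15,0,0],"rotation":[0,0,0],"fingers":0.4},{"xyz":[-0.15,0,0],"rotation":[0,0,0],"fingers":0.4},{"xyz":[0,0,0],"rotation":[0,0,0],"fingers":0.4},{"xyz":[0,0,0],"rotation":[0,0,0],"fingers":0.4}]'
python3 -c "
from h import *
import pickle
plan([0.58,0.12,0.26],0.393)
c=cam('wrist');cv2.imwrite('pics/w4.png',c['frame']);pickle.dump(c,open('w4.pkl','wb'))
print(w2px(c,[.4523,.0741,.09]),w2px(c,[.4522,.0188,.09]))"
```

```text
t: 7.45
tcp_pos: [0.4519, 0.0735, 0.2162]
tool_rot: [0.5, 0.5, -0.5, 0.5]
ft_force: [0.4, 0.2, -0.9]
gripper_width: 0.028
tcp [0.4519 0.0735 0.2162] jaw yaw -0.0 w 0.028 t 7.45 F [ 0.4  0.2 -0.9]
shift tool (units, total) [-0.2186  0.6404 -0.2324] dist 0.1431
yaw change 0.393 -> rot x units -0.1251
tool x axis [ 9.e-04  0.e+00 -1.e+00]
[323.29482765 192.32420228] [323.17752652 249.0100983 ]
```

View pics/w4.png

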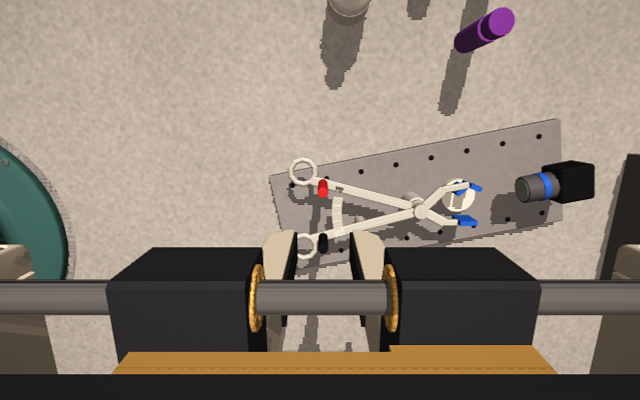

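The clamp is open: red post top at (322,192), predicted for fully open (323,192). Moving to a spot that sees both the seat and the vial.

```bash
python3 -m crank '[{"xyz":[-0.0675,0.185,-0.058],"rotation":[0,0,0],"fingers":-0.08},{"xyz":[-0.0675,0.185,-0.058],"rotation":[0,0,0],"fingers":-0.08},{"xyz":[-0.0675,0.185,-0.058],"rotation":[0,0,0],"fingers":-0.08},{"xyz":[-0.0675,0.185,-0.058],"rotation":[0,0,0],"fingers":-0.08},{"xyz":[0,0,0],"rotation":[-0.0417,0,0],"fingers":-0.08},{"xyz":[0,0,0],"rotation":[-0.0417,0,0],"fingers":-0.08},{"xyz":[0,0,0],"rotation":[-0.0417,0,0],"fingers":-0.08},{"xyz":[0,0,0],"rotation":[0,0,0],"fingers":-0.08},{"xyz":[0,0,0],"rotation":[0,0,0],"fingers":-0.08}]'
python3 -c "
from h import *
import pickle
c=cam('wrist');cv2.imwrite('pics/w5.png',c['frame']);pickle.dump(c,open('w5.pkl','wb'))
print(w2px(c,[.6156,.2772,.076]),w2px(c,[.605,.0541,.022]));state()"
```

```text
t: 8.4
tcp_pos: [0.5996, 0.1199, 0.269]
tool_rot: [0.394, 0.588, -0.394, 0.587]
ft_force: [0.5, -0.3, 0.5]
gripper_width: 0.0503
[397.4594147   42.77434739] [308.12734326 219.0833173 ]
tcp [0.5996 0.1199 0.2693] yaw 0.3892 w 0.0501 t 8.45 F [-0.4  0.6  0.3] q [ 0.16 -0.03  1.51  0.    1.66 -0.23]
```

View pics/w5.png

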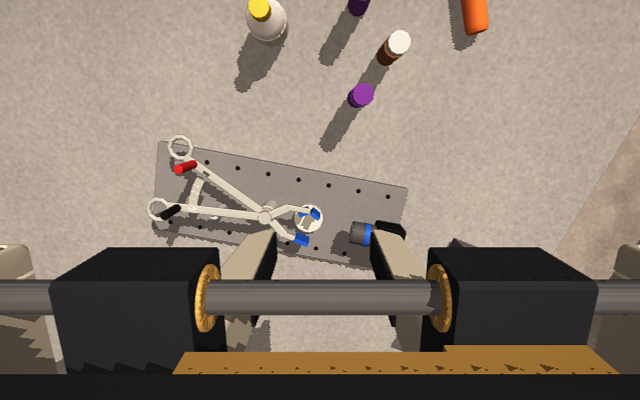

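```bash
python3 - <<'E'
import cv2
w=cv2.imread('pics/w5.png')
cv2.imwrite('pics/w5a.png',cv2.resize(w[190:260,245:345],None,fx=8,fy=8,interpolation=cv2.INTER_CUBIC))
cv2.imwrite('pics/w5b.png',cv2.resize(w[15:120,340:440],None,fx=5.6,fy=5.6,interpolation=cv2.INTER_CUBIC))
E
```

```text
(no output)
```

View pics/w5a.png

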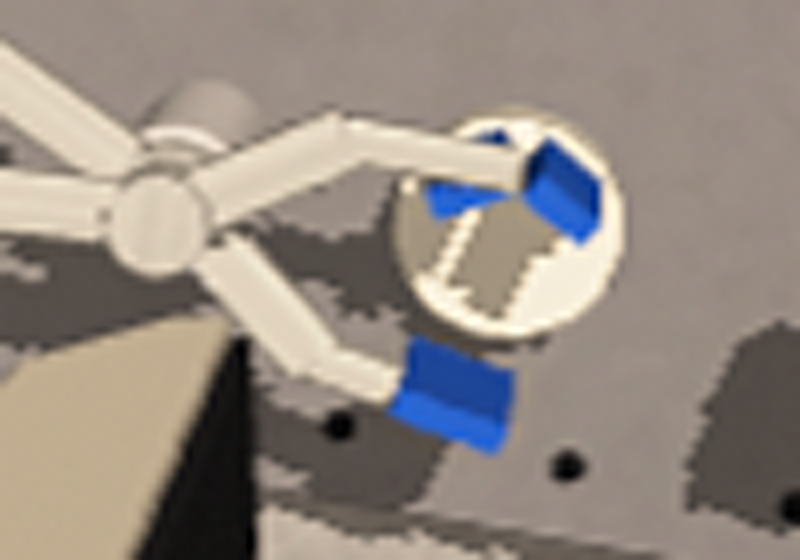

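View pics/w5b.png

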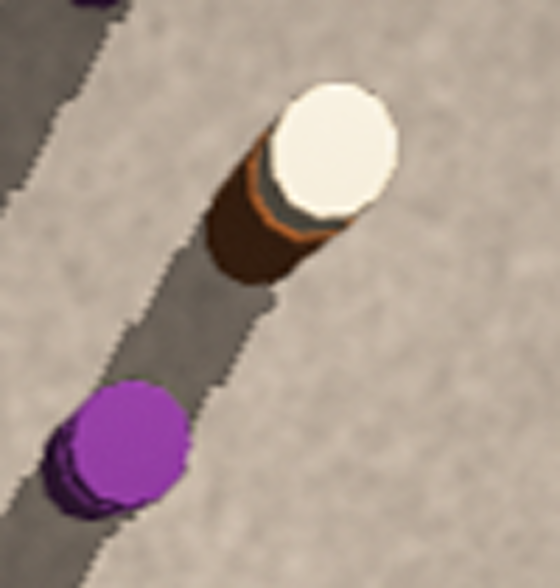

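```bash
python3 - <<'E'
from h import *
import pickle
w=pickle.load(open('w5.pkl','rb'))
A=lambda x,y:((x+.5)/8+245-.5,(y+.5)/8+190-.5)
B=lambda x,y:((x+.5)/5.6+340-.5,(y+.5)/5.6+15-.5)
def P(n,uv,z):
    p=px2w(w,*uv,z); print(n,p[:2].round(4)); return p[:2]
piv=P('piv',A(158,224),.059)
s=P('seat',A(511,223),.022)
a=P('jawtop a',A(405,383),.054);b=P('jawtop b',A(508,425),.054)
a2=P('jawbot a',A(414,337),.030);b2=P('jawbot b',A(515,374),.030)
def dl(p,a,b):
    d=(b-a)/np.linalg.norm(b-a); return d[0]*(p-a)[1]-d[1]*(p-a)[0], (p-a)@d
print('dist seat-face',dl(s,a,b),dl(s,a2,b2))
yaw=.197;x=np.array([np.cos(yaw),np.sin(yaw)]);y=np.array([-x[1],x[0]])
p0=np.array([.5536,.0465])
for q in (s,np.array([.605,.0541])): print('rig coords of seat',(q-p0)@x,(q-p0)@y,(q-piv)@x,(q-piv)@y)
P('vial',B(334,150),.076);P('pA',B(130,444),.076)
m,_=None,None
import cv2
for n,lo in(('cap',1),):
    f=w['frame'][20:70,370:420].astype(int); mk=(f.min(2)>200).astype(np.uint8)
    n_,l,st,ce=cv2.connectedComponentsWithStats(mk); i=1+np.argmax(st[1:,4]); P('cap blob',(ce[i][0]+370,ce[i][1]+20),.076); print(st[i])
E
```

```text
piv [0.5531 0.0474]
seat [0.6045 0.0564]
jawtop a [0.5966 0.036 ]
jawtop b [0.6138 0.0356]
jawbot a [0.5965 0.0348]
jawbot b [0.6141 0.0351]
dist seat-face (np.float64(0.02052392283625398), np.float64(0.007479765576655827)) (np.float64(0.021432461421396664), np.float64(0.008403863951657018))
rig coords of seat 0.05188616854706466 -0.0003054624359379123 0.05221115556577508 -0.0013387861525274631
rig coords of seat 0.051893364811766714 -0.0026074294837813215 0.05221835183047714 -0.0036407532003708723
vial [0.6167 0.279 ]
pA [0.6033 0.2192]
cap blob [0.6166 0.2793]
[ 19  10  22  23 386]
```

```bash
python3 -c "
from h import *
plan([.6165,.279,.13],0.393)"
```

```text
tcp [0.5996 0.1199 0.2693] jaw yaw 0.3892 w 0.0501 t 8.45 F [-0.4  0.6  0.3]
shift tool (units, total) [ 0.6962  0.3808 -0.7039] dist 0.2121
yaw change 0.0038 -> rot x units -0.0012
tool x axis [-9.e-04 -1.e-04 -1.e+00]
```

```bash
python3 -m crank '[{"xyz":[0.139,0.076,-0.141],"rotation":[0,0,0],"fingers":-0.08},{"xyz":[0.139,0.076,-0.141],"rotation":[0,0,0],"fingers":-0.08},{"xyz":[0.139,0.076,-0.141],"rotation":[0,0,0],"fingers":-0.08},{"xyz":[0.139,0.076,-0.141],"rotation":[0,0,0],"fingers":-0.08},{"xyz":[0.139,0.076,-0.141],"rotation":[0,0,0],"fingers":-0.08},{"xyz":[0,0,0],"rotation":[0,0,0],"fingers":-0.08},{"xyz":[0,0,0],"rotation":[0,0,0],"fingers":-0.08}]'
python3 -c "
from h import *
import pickle
c=cam('wrist');cv2.imwrite('pics/w6.png',c['frame']);pickle.dump(c,open('w6.pkl','wb'))
print(w2px(c,[.6165,.279,.076]));plan([.6165,.279,.042],.393)"
```

```text
t: 9.15
tcp_pos: [0.6155, 0.2795, 0.1302]
tool_rot: [0.393, 0.588, -0.394, 0.588]
ft_force: [1.0, -0.1, 0.7]
gripper_width: 0.0502
[324.27596208 217.20241344]
tcp [0.616  0.2791 0.1315] jaw yaw 0.3916 w 0.0502 t 9.2 F [-0.2 -0.5  0.2]
shift tool (units, total) [0.4474 0.002  0.0011] dist 0.0895
yaw change 0.0014 -> rot x units -0.0004
tool x axis [ 3.e-04 -1.e-04 -1.e+00]
```

View pics/w6.png

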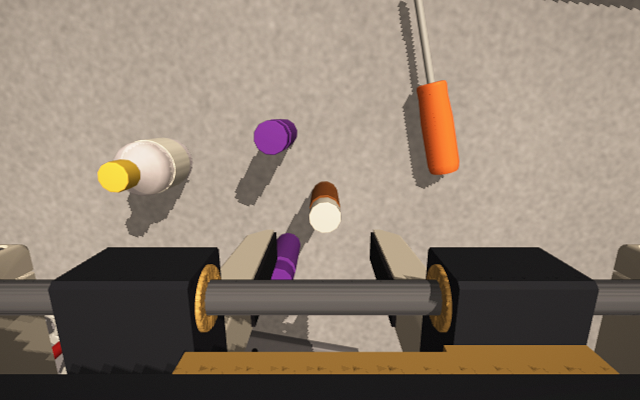

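The amber vial's cap is at (325,217), predicted (324,217), centred between the fingers. The purple ones at (288,255) and (274,136) are clear of the finger paths. Descending and gripping.

```bash
python3 -m crank '[{"xyz":[0.13,0.002,0.001],"rotation":[0,0,0],"fingers":-0.08},{"xyz":[0.13,0,0],"rotation":[0,0,0],"fingers":-0.08},{"xyz":[0.12,0,0],"rotation":[0,0,0],"fingers":-0.08},{"xyz":[0.065,0,0],"rotation":[0,0,0],"fingers":-0.08},{"xyz":[0,0,0],"rotation":[0,0,0],"fingers":0.3},{"xyz":[0,0,0],"rotation":[0,0,0],"fingers":0.4},{"xyz":[0,0,0],"rotation":[0,0,0],"fingers":0.6},{"xyz":[0,0,0],"rotation":[0,0,0],"fingers":1},{"xyz":[0,0,0],"rotation":[0,0,0],"fingers":1},{"xyz":[0,0,0],"rotation":[0,0,0],"fingers":1}]' 15
python3 -c "
from h import *
import pickle
c=cam('wrist');cv2.imwrite('pics/w7.png',c['frame']);state()"
```

```text
t: 10.2
tcp_pos: [0.617, 0.2795, 0.0434]
tool_rot: [0.393, 0.588, -0.392, 0.588]
ft_force: [-1.9, -0.5, 6.4]
gripper_width: 0.0233
tcp [0.6169 0.2795 0.0434] yaw 0.393 w 0.0234 t 10.25 F [-1.1 -1.1  6.4] q [ 0.39  0.22  1.62 -0.    1.3  -0.01]
```

View pics/w7.png

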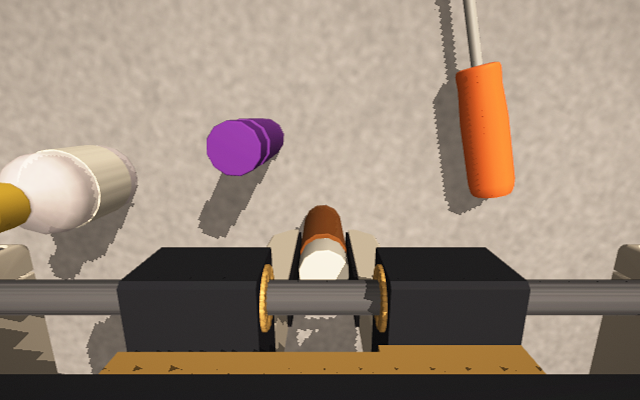

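```bash
python3 -m crank '[{"xyz":[-0.1,0,0],"rotation":[0,0,0],"fingers":1},{"xyz":[-0.2,0,0],"rotation":[0,0,0],"fingers":1},{"xyz":[-0.2,0,0],"rotation":[0,0,0],"fingers":1},{"xyz":[-0.15,0,0],"rotation":[0,0,0],"fingers":1},{"xyz":[0,0,0],"rotation":[0,0,0],"fingers":1}]'
python3 -c "
from h import *
state();plan([.605,.053,.17],.393)"
```

```text
t: 10.75
tcp_pos: [0.6178, 0.2799, 0.1779]
tool_rot: [0.395, 0.587, -0.391, 0.589]
ft_force: [0.3, -0.4, -0.3]
gripper_width: 0.0235
tcp [0.6178 0.2799 0.1779] yaw 0.393 w 0.0235 t 10.75 F [ 0.3 -0.4 -0.3] q [ 0.39  0.13  1.49  0.    1.51 -0.01]
tcp [0.6178 0.2799 0.1779] jaw yaw 0.393 w 0.0235 t 10.75 F [ 0.3 -0.4 -0.3]
shift tool (units, total) [ 0.0357 -0.494   1.0234] dist 0.2274
yaw change -0.0 -> rot x units 0.0
tool x axis [ 0.0067  0.0028 -1.    ]
```

```bash
python3 -m crank '[{"xyz":[0,-0.0823,0.1705],"rotation":[0,0,0],"fingers":1},{"xyz":[0,-0.0823,0.1705],"rotation":[0,0,0],"fingers":1},{"xyz":[0,-0.0823,0.1705],"rotation":[0,0,0],"fingers":1},{"xyz":[0,-0.0823,0.1705],"rotation":[0,0,0],"fingers":1},{"xyz":[0,-0.0823,0.1705],"rotation":[0,0,0],"fingers":1},{"xyz":[0,-0.0823,0.1705],"rotation":[0,0,0],"fingers":1},{"xyz":[0,0,0],"rotation":[0,0,0],"fingers":1},{"xyz":[0,0,0],"rotation":[0,0,0],"fingers":1}]'
python3 -c "
from h import *
plan([.605,.053,.068],.393)
for n in ['wrist','scene']:
  c=cam(n);cv2.imwrite('pics/%s8.png'%n,c['frame'])
s=c['frame'][150:270,280:440];cv2.imwrite('pics/s8z.png',cv2.resize(s,None,fx=4.9,fy=4.9,interpolation=cv2.INTER_CUBIC))"
```

```text
t: 11.55
tcp_pos: [0.6034, 0.052, 0.1718]
tool_rot: [0.393, 0.588, -0.393, 0.588]
ft_force: [0.2, 0.4, -0.5]
gripper_width: 0.0234
tcp [0.6034 0.052  0.1718] jaw yaw 0.3915 w 0.0234 t 11.55 F [ 0.2  0.4 -0.5]
shift tool (units, total) [ 0.5188  0.0094 -0.0016] dist 0.1038
yaw change 0.0015 -> rot x units -0.0005
tool x axis [-2.e-04  2.e-04 -1.e+00]
```

View pics/wrist8.png

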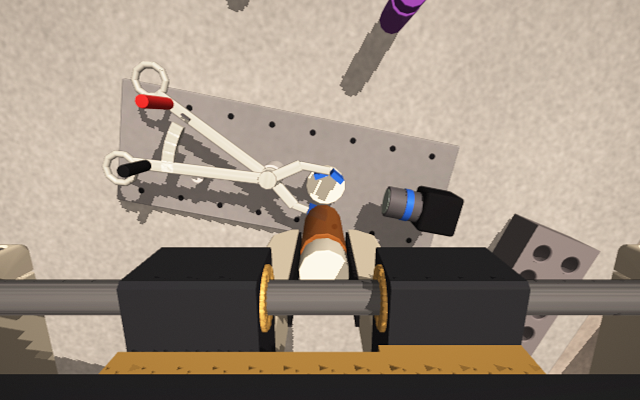

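View pics/s8z.png

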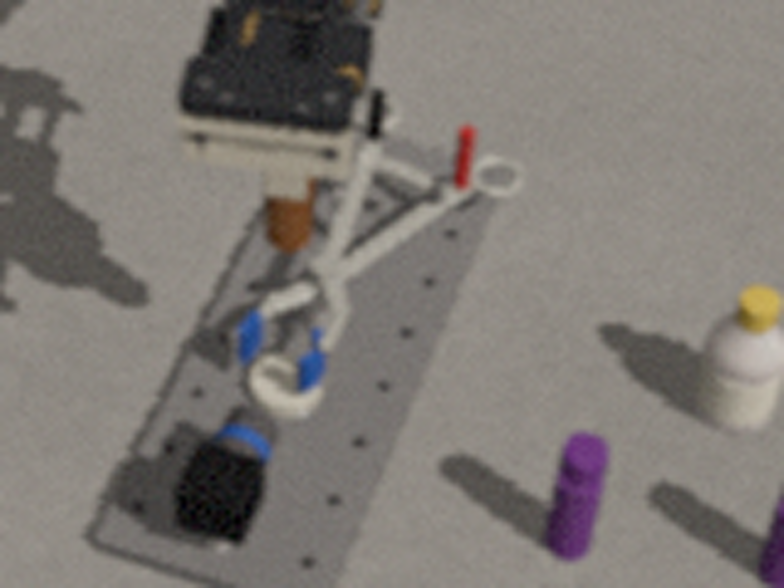

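```bash
python3 -m crank '[{"xyz":[0.12,0.0094,-0.002],"rotation":[0,0,0],"fingers":1},{"xyz":[0.12,0,0],"rotation":[0,0,0],"fingers":1},{"xyz":[0.1,0,0],"rotation":[0,0,0],"fingers":1},{"xyz":[0,0,0],"rotation":[0,0,0],"fingers":1},{"xyz":[0,0,0],"rotation":[0,0,0],"fingers":1}]'
python3 -c "
from h import *
plan([.605,.053,.066],.393)
for n in ['wrist','scene']:
  c=cam(n);cv2.imwrite('pics/%s9.png'%n,c['frame'])
s=c['frame'][150:270,280:440];cv2.imwrite('pics/s9z.png',cv2.resize(s,None,fx=4.9,fy=4.9,interpolation=cv2.INTER_CUBIC))"
```

```text
t: 12.15
tcp_pos: [0.6052, 0.0544, 0.1045]
tool_rot: [0.392, 0.588, -0.392, 0.588]
ft_force: [-0.1, -0.4, 0.4]
gripper_width: 0.0236
tcp [0.6052 0.0544 0.1045] jaw yaw 0.3941 w 0.0236 t 12.15 F [-0.1 -0.4  0.4]
shift tool (units, total) [ 0.1924 -0.0035  0.006 ] dist 0.0385
yaw change -0.0011 -> rot x units 0.0004
tool x axis [-2.e-04  1.e-04 -1.e+00]
```

View pics/wrist9.png

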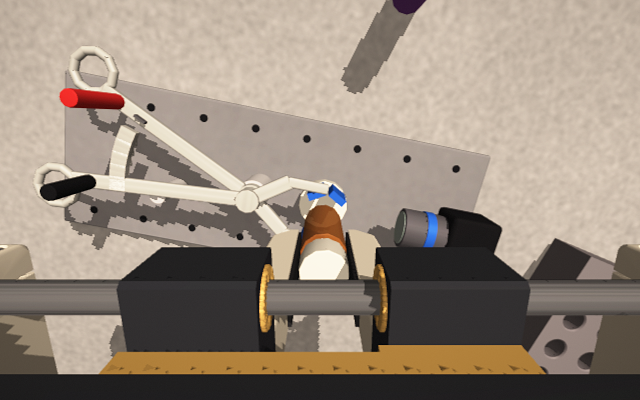

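View pics/s9z.png

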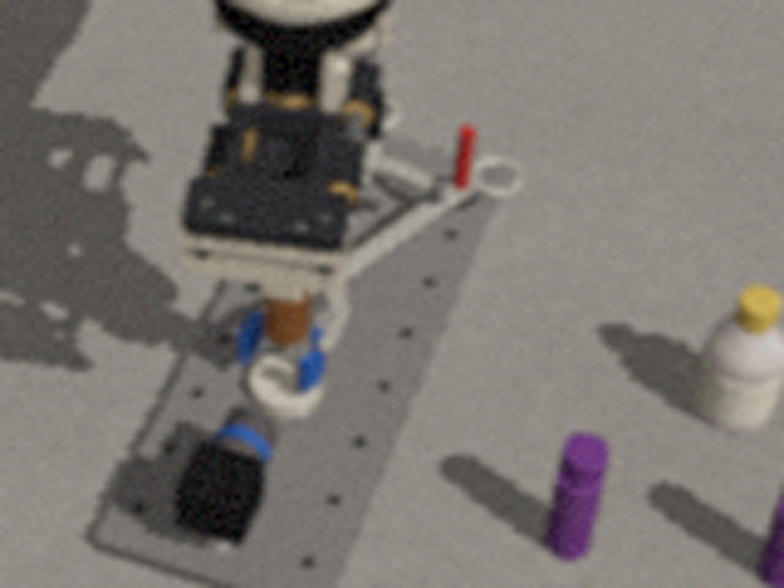

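The vial hangs upright above the gap: scene crop shows its foot at (288,335) between the blue pads at (250,335) and (315,360). Lowering, slow at the end.

```bash
python3 -m crank '[{"xyz":[0.07,-0.0035,0.005],"rotation":[0,0,0],"fingers":1},{"xyz":[0.07,0,0],"rotation":[0,0,0],"fingers":1},{"xyz":[0.035,0,0],"rotation":[0,0,0],"fingers":1},{"xyz":[0,0,0],"rotation":[0,0,0],"fingers":1}]'
```

```text
t: 12.65
tcp_pos: [0.6041, 0.0523, 0.0672]
tool_rot: [0.392, 0.589, -0.393, 0.587]
ft_force: [0.8, 0.6, -0.5]
gripper_width: 0.0238
```

```bash
python3 -m crank '[{"xyz":[0.006,0,0],"rotation":[0,0,0],"fingers":1},{"xyz":[0.004,0,0],"rotation":[0,0,0],"fingers":1},{"xyz":[0,0,0],"rotation":[0,0,0],"fingers":1}]'
```

```text
t: 12.95
tcp_pos: [0.605, 0.0523, 0.0674]
tool_rot: [0.393, 0.588, -0.393, 0.588]
ft_force: [0.6, 0.0, 0.5]
gripper_width: 0.0237
```

```bash
python3 -m crank '[{"xyz":[0.006,0,0],"rotation":[0,0,0],"fingers":1},{"xyz":[0,0,0],"rotation":[0,0,0],"fingers":1},{"xyz":[0,0,0],"rotation":[0,0,0],"fingers":1}]'; python3 -c "
from h import *
c=cam('scene');state()
s=c['frame'][150:270,280:440];cv2.imwrite('pics/s10z.png',cv2.resize(s,None,fx=4.9,fy=4.9,interpolation=cv2.INTER_CUBIC))"
```

```text
t: 13.25
tcp_pos: [0.6049, 0.0523, 0.0659]
tool_rot: [0.393, 0.588, -0.393, 0.588]
ft_force: [0.2, -0.2, -0.0]
gripper_width: 0.0234
tcp [0.6048 0.0523 0.0659] yaw 0.3931 w 0.0238 t 13.3 F [-0.4 -0.1 -0.8] q [ 0.04  0.05  1.76  0.    1.33 -0.35]
```

View pics/s10z.png

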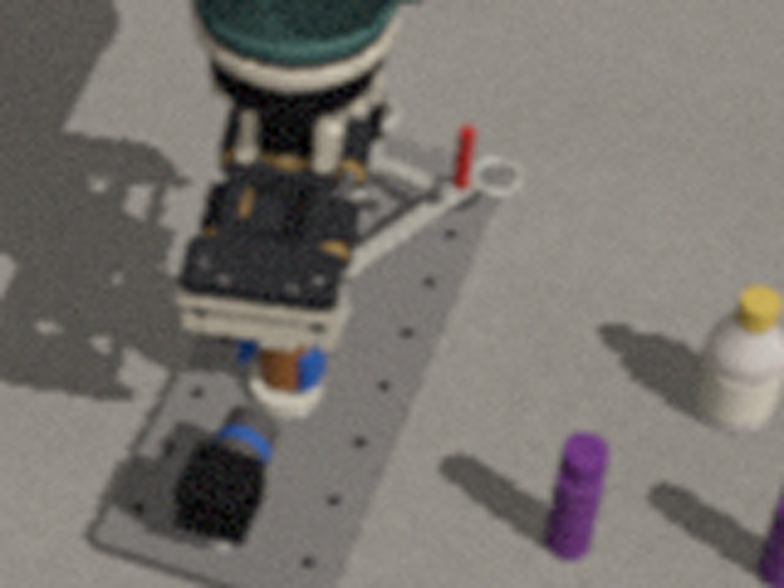

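```bash
python3 -m crank '[{"xyz":[0.005,0,0],"rotation":[0,0,0],"fingers":1},{"xyz":[0,0,0],"rotation":[0,0,0],"fingers":1},{"xyz":[0,0,0],"rotation":[0,0,0],"fingers":1}]';python3 -m crank '[{"xyz":[0.005,0,0],"rotation":[0,0,0],"fingers":1},{"xyz":[0,0,0],"rotation":[0,0,0],"fingers":1},{"xyz":[0,0,0],"rotation":[0,0,0],"fingers":1}]'
```

```text
t: 13.6
tcp_pos: [0.6051, 0.0523, 0.0655]
tool_rot: [0.393, 0.588, -0.393, 0.588]
ft_force: [-1.7, -0.7, 5.1]
gripper_width: 0.0235
t: 13.9
tcp_pos: [0.6054, 0.0523, 0.0654]
tool_rot: [0.393, 0.588, -0.392, 0.588]
ft_force: [-4.1, 0.1, 11.6]
gripper_width: 0.0235
```

The foot is on the seat: contact at TCP z 0.0655, predicted 0.0654. I'll ease off, release with a small opening and rise.

```bash
python3 -m crank '[{"xyz":[-0.007,0,0],"rotation":[0,0,0],"fingers":1},{"xyz":[0,0,0],"rotation":[0,0,0],"fingers":1},{"xyz":[0,0,0],"rotation":[0,0,0],"fingers":0.4},{"xyz":[0,0,0],"rotation":[0,0,0],"fingers":0.25},{"xyz":[0,0,0],"rotation":[0,0,0],"fingers":0.2},{"xyz":[0,0,0],"rotation":[0,0,0],"fingers":0.2},{"xyz":[0,0,0],"rotation":[0,0,0],"fingers":0.2}]'
python3 -c "
from h import *
c=cam('wrist');cv2.imwrite('pics/w11.png',c['frame']);state()"
```

```text
t: 14.6
tcp_pos: [0.6048, 0.0523, 0.0652]
tool_rot: [0.393, 0.588, -0.393, 0.588]
ft_force: [-0.1, 0.0, 0.7]
gripper_width: 0.0372
tcp [0.6048 0.0523 0.0652] yaw 0.393 w 0.0372 t 14.65 F [ 0.9  1.  -0.2] q [ 0.04  0.05  1.76  0.    1.33 -0.35]
```

View pics/w11.png

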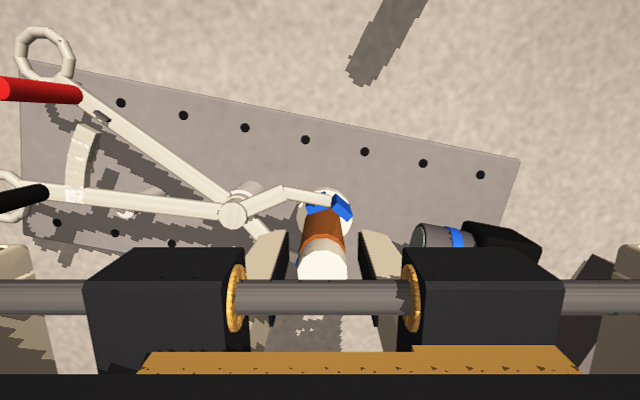

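The vial stands free with a gap on both sides. Lifting straight up and checking it.

```bash
python3 -m crank '[{"xyz":[-0.06,0,0],"rotation":[0,0,0],"fingers":0.2},{"xyz":[-0.15,0,0],"rotation":[0,0,0],"fingers":0.2},{"xyz":[-0.2,0,0],"rotation":[0,0,0],"fingers":0.2},{"xyz":[-0.2,0,0],"rotation":[0,0,0],"fingers":0.2},{"xyz":[-0.2,0,0],"rotation":[0,0,0],"fingers":-0.4},{"xyz":[0,0,0],"rotation":[0,0,0],"fingers":-0.83},{"xyz":[0,0,0],"rotation":[0,0,0],"fingers":-0.83}]'
python3 -c "
from h import *
import pickle
c=cam('wrist');cv2.imwrite('pics/w12.png',c['frame']);pickle.dump(c,open('w12.pkl','wb'));
plan([.4505,.0465,.17],-1.5708)
c=cam('scene')
s=c['frame'][150:270,280:440];cv2.imwrite('pics/s12z.png',cv2.resize(s,None,fx=4.9,fy=4.9,interpolation=cv2.INTER_CUBIC))"
```

```text
t: 15.35
tcp_pos: [0.6051, 0.0523, 0.2287]
tool_rot: [0.393, 0.587, -0.392, 0.589]
ft_force: [-1.4, 0.3, -0.6]
gripper_width: 0.0571
tcp [0.6047 0.0523 0.2272] jaw yaw 0.393 w 0.0608 t 15.4 F [ 0.3  0.5 -0.3]
shift tool (units, total) [ 0.2859 -0.7231 -0.2684] dist 0.1645
yaw change 1.1778 -> rot x units -0.3749
tool x axis [-0. -0. -1.]
```

View pics/w12.png

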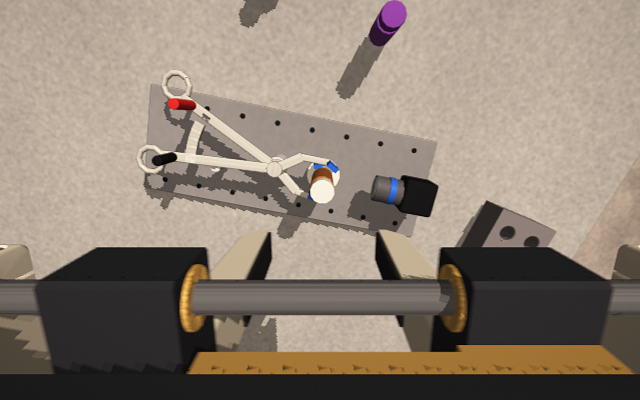

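View pics/s12z.png

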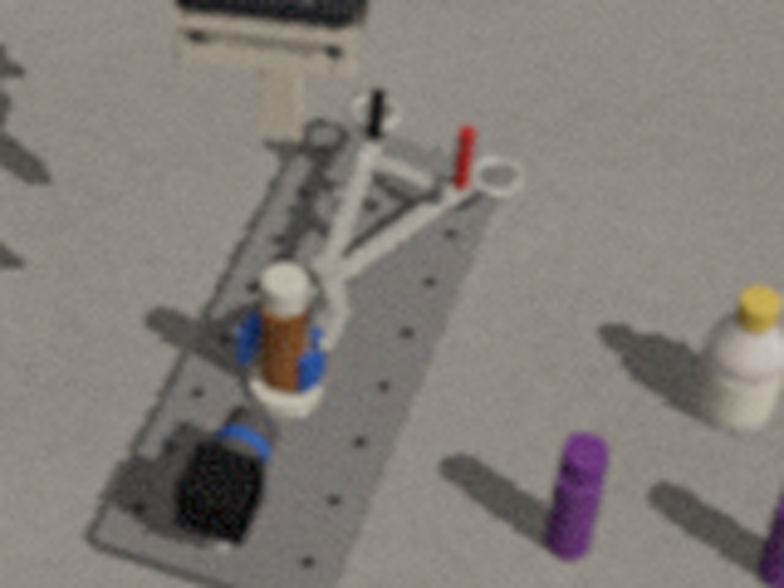

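The vial stands upright on the seat between the open jaws (scene crop: cap (287,285), foot (283,385)). Turning the gripper to straddle the two posts.

```bash
python3 -m crank '[{"xyz":[0,0,0],"rotation":[0.0446,0,0],"fingers":-0.83},{"xyz":[0,0,0],"rotation":[0.0446,0,0],"fingers":-0.83},{"xyz":[0,0,0],"rotation":[0.0446,0,0],"fingers":-0.83},{"xyz":[0,0,0],"rotation":[0.0446,0,0],"fingers":-0.83},{"xyz":[0,0,0],"rotation":[0.0446,0,0],"fingers":-0.83},{"xyz":[0,0,0],"rotation":[0.0446,0,0],"fingers":-0.83},{"xyz":[0,0,0],"rotation":[0.0446,0,0],"fingers":-0.83},{"xyz":[0,0,0],"rotation":[0.0446,0,0],"fingers":-0.83},{"xyz":[0,0,0],"rotation":[0.0446,0,0],"fingers":-0.83},{"xyz":[0,0,0],"rotation":[0.0446,0,0],"fingers":-0.83},{"xyz":[0,0,0],"rotation":[0.0446,0,0],"fingers":-0.83},{"xyz":[0,0,0],"rotation":[0.0446,0,0],"fingers":-0.83},{"xyz":[0,0,0],"rotation":[0.0446,0,0],"fingers":-0.83},{"xyz":[0,0,0],"rotation":[0.0446,0,0],"fingers":-0.83},{"xyz":[0,0,0],"rotation":[0,0,0],"fingers":-0.83}]'
python3 -c "
from h import *
plan([.4505,.0465,.17],-1.5708)
import pickle
c=pickle.load(open('w12.pkl','rb'))
print(px2w(c,322,190.5,.098),px2w(c,174.5,103.5,.09),px2w(c,158,159.5,.09))"
```

```text
t: 16.95
tcp_pos: [0.6044, 0.0523, 0.2259]
tool_rot: [-0.706, 0.0, 0.708, 0.0]
ft_force: [-0.2, 0.3, -0.2]
gripper_width: 0.0852
tcp [0.6044 0.0523 0.2259] jaw yaw -1.5712 w 0.0852 t 16.95 F [-0.2  0.3 -0.2]
shift tool (units, total) [0.2809 0.0293 0.7691] dist 0.1639
yaw change 0.0004 -> rot x units -0.0001
tool x axis [-2.1e-03 -1.0e-04 -1.0e+00]
[0.60390785 0.05315391 0.098     ] [0.45322549 0.07453136 0.09      ] [0.45312505 0.02060637 0.09      ]
```

```bash
python3 -m crank '[{"xyz":[0.07,0.0073,0.1923],"rotation":[0,0,0],"fingers":-0.83},{"xyz":[0.07,0.0073,0.1923],"rotation":[0,0,0],"fingers":-0.83},{"xyz":[0.07,0.0073,0.1923],"rotation":[0,0,0],"fingers":-0.83},{"xyz":[0.07,0.0073,0.1923],"rotation":[0,0,0],"fingers":-0.83},{"xyz":[0,0,0],"rotation":[0,0,0],"fingers":-0.83},{"xyz":[0,0,0],"rotation":[0,0,0],"fingers":-0.83}]'
python3 -c "
from h import *
c=cam('wrist');cv2.imwrite('pics/w13.png',c['frame'])
plan([.4505,.0465,.064],-1.5708)
print(w2px(c,[.4523,.0741,.09]),w2px(c,[.4522,.0188,.09]))"
```

```text
t: 17.55
tcp_pos: [0.4506, 0.0461, 0.171]
tool_rot: [0.707, 0.002, -0.707, 0.002]
ft_force: [-0.0, 0.3, 0.1]
gripper_width: 0.0849
tcp [0.4513 0.0462 0.1714] jaw yaw -1.5658 w 0.0851 t 17.6 F [ 0.5 -0.3  0.3]
shift tool (units, total) [ 0.5371 -0.0016  0.0043] dist 0.1074
yaw change -0.005 -> rot x units 0.0016
tool x axis [ 5.e-04  1.e-04 -1.e+00]
[286.83475775 203.77229728] [358.04229183 204.29600784]
```

View pics/w13.png

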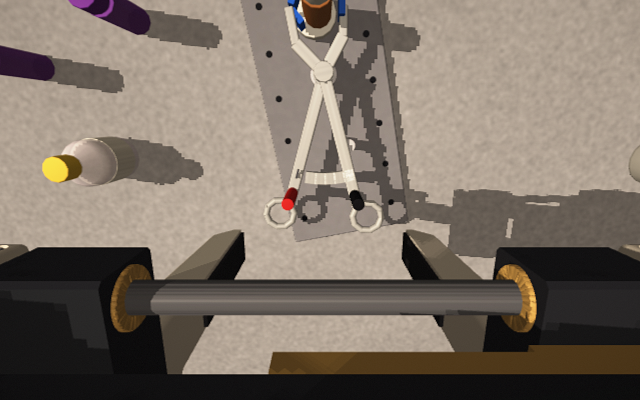

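The posts are symmetric between the open fingers: red (288,204), black (358,204), as predicted. Descending.

```bash
python3 -m crank '[{"xyz":[0.15,0,0],"rotation":[0,0,0],"fingers":-0.83},{"xyz":[0.15,0,0],"rotation":[0,0,0],"fingers":-0.83},{"xyz":[0.15,0,0],"rotation":[0,0,0],"fingers":-0.83},{"xyz":[0.08,0,0],"rotation":[0,0,0],"fingers":-0.83},{"xyz":[0,0,0],"rotation":[0,0,0],"fingers":-0.83},{"xyz":[0,0,0],"rotation":[0,0,0],"fingers":-0.83}]' 15
python3 -c "
from h import *
plan([.4505,.0335,.064],-1.5708)"
```

```text
t: 18.2
tcp_pos: [0.4518, 0.0462, 0.0659]
tool_rot: [-0.707, -0.001, 0.707, -0.001]
ft_force: [-0.1, 0.3, 1.1]
gripper_width: 0.0847
tcp [0.4518 0.0462 0.0659] jaw yaw -1.5676 w 0.0847 t 18.2 F [-0.1  0.3  1.1]
shift tool (units, total) [0.0093 0.0634 0.0065] dist 0.0129
yaw change -0.0032 -> rot x units 0.001
tool x axis [-2.e-04 -0.e+00 -1.e+00]
```

```bash
python3 -m crank '[{"xyz":[0.005,0.031,0.003],"rotation":[0,0,0],"fingers":-0.83},{"xyz":[0.004,0.031,0.003],"rotation":[0,0,0],"fingers":-0.6},{"xyz":[0,0,0],"rotation":[0,0,0],"fingers":-0.4},{"xyz":[0,0,0],"rotation":[0,0,0],"fingers":-0.25},{"xyz":[0,0,0],"rotation":[0,0,0],"fingers":-0.074},{"xyz":[0,0,0],"rotation":[0,0,0],"fingers":-0.074},{"xyz":[0,0,0],"rotation":[0,0,0],"fingers":-0.074},{"xyz":[0,0,0],"rotation":[0,0,0],"fingers":-0.074}]'
python3 -c "
from h import *
state()
c=cam('wrist');cv2.imwrite('pics/w14.png',c['frame'])"
```

```text
t: 19.0
tcp_pos: [0.4496, 0.0343, 0.0633]
tool_rot: [-0.707, -0.001, 0.707, -0.001]
ft_force: [-0.4, 2.5, -0.2]
gripper_width: 0.05
tcp [0.4496 0.0343 0.0633] yaw -1.5682 w 0.05 t 19.0 F [-0.4  2.5 -0.2] q [ 0.02 -0.31  2.09  0.    1.36  1.59]
```

View pics/w14.png

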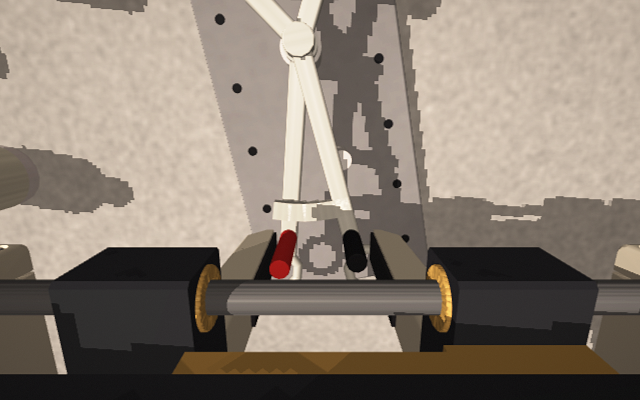

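Finger on the red post, the black one still free; width 50 mm puts the clamp near 0.19. I'll close to 37 mm, past the first tooth and well short of the third.

```bash
python3 -m crank '[{"xyz":[0,0,0],"rotation":[0,0,0],"fingers":0.033},{"xyz":[0,0,0],"rotation":[0,0,0],"fingers":0.1},{"xyz":[0,0,0],"rotation":[0,0,0],"fingers":0.15},{"xyz":[0,0,0],"rotation":[0,0,0],"fingers":0.205},{"xyz":[0,0,0],"rotation":[0,0,0],"fingers":0.205},{"xyz":[0,0,0],"rotation":[0,0,0],"fingers":0.205},{"xyz":[0,0,0],"rotation":[0,0,0],"fingers":0.205}]'
python3 -c "
from h import *
state()
c=cam('wrist');cv2.imwrite('pics/w15.png',c['frame'])"
```

```text
t: 19.75
tcp_pos: [0.4498, 0.0327, 0.0634]
tool_rot: [-0.707, 0.0, 0.707, -0.002]
ft_force: [-2.2, -8.0, -0.3]
gripper_width: 0.0375
tcp [0.4498 0.0327 0.0634] yaw -1.5689 w 0.0375 t 19.75 F [-2.2 -8.  -0.3] q [ 0.02 -0.31  2.09 -0.    1.36  1.59]
```

View pics/w15.png

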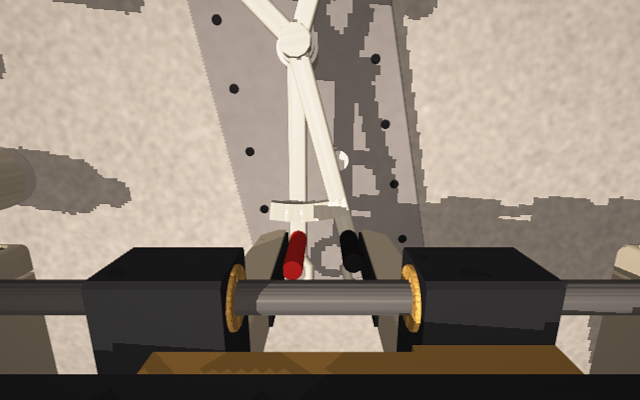

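Both posts are now held at 37.5 mm, which is clamp ≈0.27, between the first and second tooth. Opening the fingers so the ratchet settles, then lifting.

```bash
python3 -m crank '[{"xyz":[0,0,0],"rotation":[0,0,0],"fingers":0.1},{"xyz":[0,0,0],"rotation":[0,0,0],"fingers":0},{"xyz":[0,0,0],"rotation":[0,0,0],"fingers":-0.2},{"xyz":[0,0,0],"rotation":[0,0,0],"fingers":-0.4},{"xyz":[0,0,0],"rotation":[0,0,0],"fingers":-0.4},{"xyz":[0,0,0],"rotation":[0,0,0],"fingers":-0.4},{"xyz":[-0.1,0,0],"rotation":[0,0,0],"fingers":-0.4},{"xyz":[-0.2,0,0],"rotation":[0,0,0],"fingers":-0.4},{"xyz":[-0.2,0,0],"rotation":[0,0,0],"fingers":-0.4},{"xyz":[-0.2,0,0],"rotation":[0,0,0],"fingers":-0.4},{"xyz":[-0.2,0,0],"rotation":[0,0,0],"fingers":-0.4},{"xyz":[0,0,0],"rotation":[0,0,0],"fingers":-0.4},{"xyz":[0,0,0],"rotation":[0,0,0],"fingers":-0.4}]'
python3 -c "
from h import *
import pickle
state()
c=cam('wrist');cv2.imwrite('pics/w16.png',c['frame']);pickle.dump(c,open('w16.pkl','wb'))
f=c['frame'];cv2.imwrite('pics/w16z.png',cv2.resize(f[0:250,240:420],None,fx=2.4,fy=2.4,interpolation=cv2.INTER_CUBIC))
c=cam('scene')
s=c['frame'][150:270,280:440];cv2.imwrite('pics/s16z.png',cv2.resize(s,None,fx=4.9,fy=4.9,interpolation=cv2.INTER_CUBIC))"
```

```text
t: 21.1
tcp_pos: [0.4501, 0.0337, 0.2439]
tool_rot: [0.708, 0.001, -0.707, 0.001]
ft_force: [-0.2, -0.0, -1.0]
gripper_width: 0.0651
tcp [0.4501 0.0337 0.2439] yaw -1.5686 w 0.0651 t 21.1 F [-0.2 -0.  -1. ] q [ 0.02 -0.39  1.86 -0.    1.67  1.59]
```

View pics/w16z.png

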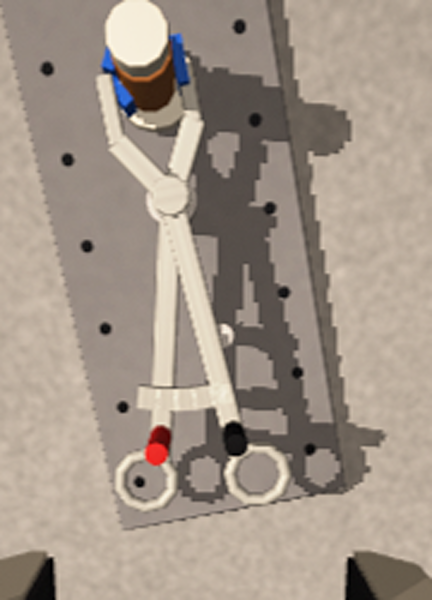

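View pics/s16z.png

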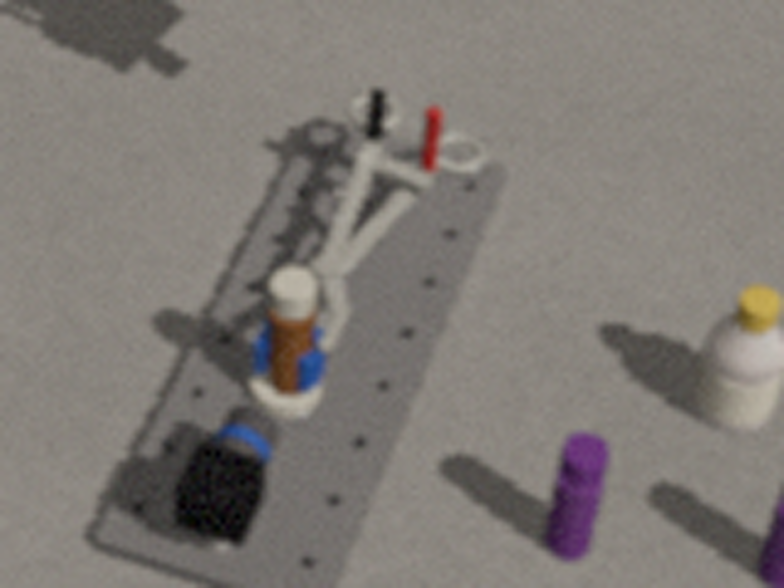

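Vial upright and gripped. I'll measure the clamp angle.

```bash
python3 - <<'E'
from h import *
import pickle
w=pickle.load(open('w16.pkl','rb'))
Z=lambda x,y:((x+.5)/2.4+240-.5,(y+.5)/2.4-.5)
r=px2w(w,*Z(156,453),.09);b=px2w(w,*Z(235,438),.09);p=px2w(w,*Z(171,196),.059)
d=np.linalg.norm(r-b);print(r,b,p,'sep',d,'clamp',.5328-2*np.arcsin(d/.21))
c=px2w(w,*Z(137,36),.098);print('cap',c)
yaw=.197;x=np.array([np.cos(yaw),np.sin(yaw)]);y=np.array([-x[1],x[0]]);q=(c-p)[:2];print('cap in rig',q@x,q@y)
f=px2w(w,*Z(150,112),.022);
c2=cam('top');s=c2['frame'];cv2.imwrite('pics/t17.png',cv2.resize(s[130:270,160:480],None,fx=2.4,fy=2.4))
state()
E
```

```text
[0.44859816 0.05178797 0.09      ] [0.45499156 0.01915169 0.09      ] [0.55241537 0.04599521 0.059     ] sep 0.03325660984463924 clamp 0.2147313155395127
cap [0.60247161 0.05640872 0.098     ]
cap in rig 0.051126279599595814 0.00041467240710966254
tcp [0.4495 0.0337 0.242 ] yaw -1.5686 w 0.0654 t 21.25 F [ 0.1 -0.2 -0.2] q [ 0.02 -0.39  1.86 -0.    1.67  1.59]
```

View pics/t17.png

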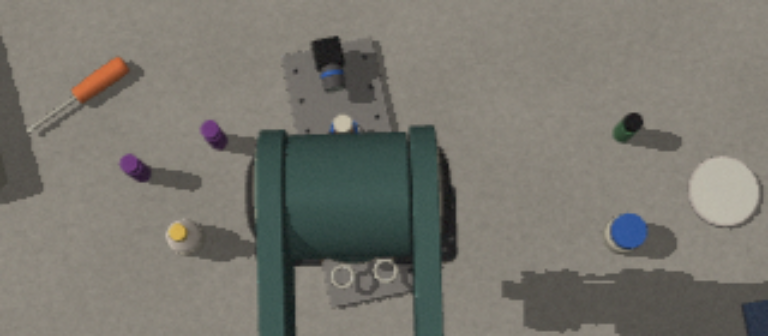

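The clamp measures 0.215 rad. That is the first tooth (0.22), since unlatched it would spring open. The bystanders are where they were, so I'm handing in.

```bash
python3 -c "
from station import order; print(order.close_job())"
```

```text
the job is handed in; nothing more can be done
None
```

I opened the clamp, stood the amber vial on the seat, and closed the handles onto the ratchet's first tooth with the vial held. The job was handed in at about 21 s of the 64 s limit. No verdict was reported.

- **Opening:** I gripped the red post, pressed it about 5.5 mm down and swung it out. After release, the post was within a pixel of its fully open position.
- **Placing:** I lifted the amber vial by its cap and upper body and lowered it between the jaws. It touched the seat at the predicted height. It stood upright on its own once released.
- **Closing:** I squeezed both posts to 37.5 mm (clamp about 0.27 rad by calculation), then let go.

**Last checks:**
- The clamp measured 0.215 rad from the wrist picture, against 0.22 for the first tooth.
- The vial looked upright, with its cap 51 mm out and 0.4 mm sideways from the pivot in rig axes.
- The fingers were clear of everything.
- The screwdriver, flask, green vial, jar and dish looked undisturbed by eye; I did not measure them.

The jaw force on the vial can't be read directly; I inferred it from the ratchet holding. Repeated pixel measurements disagreed by 1 to 3 mm, within tolerance. No check failed.

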